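# Rolling reading of a sample on a coasting carousel

## Task

Take the reading wand out of its stand, set the sample carousel coasting by its yellow posts (livelier than one turn in 15 s, never faster than one turn in 3 s), and while it coasts untouched keep the wand upright with its nose over the blue cap, within 6 cm above it, for a full 5 s as the bottle travels round. Do not touch the bottles or shift or knock over anything else on the bench. Then raise the wand to at least 8 cm above the caps and finish with the gripper holding it still there.

Things in the scene. Friction and masses are not known exactly. Their poses are not given: they have to be found in the camera images.
- wand: Reading wand, 160 g, 130 mm long, upright in the black stand at the start. Origin at the lower end, z up along it. From below: black rubber nose, 18 mm diameter, 60 mm long (sturdy, may push the yellow posts); grey collar, 32 mm diameter, to 66 mm; blue square grip 26 x 26 mm to 130 mm, sides along its x and y. Take it from above by the grip, e.g. 105 mm above the lower end.
- nose (a point): The centre of the wand's lower end (the reading window).
- stand: Fixed black stand, block 75 x 75 x 70 mm, origin at the centre of its underside, with an upright 22 mm hole in the middle. The wand hangs in it by its collar (nose 10 mm above the table, top 140 mm above it), its square grip parallel to the block's sides; draw it straight up 70 mm to free it.
- carousel: Hand-turned sample carousel: fixed round foot, origin on the turning axis at table height. On it runs a white disc of 304 mm diameter, its upper face 34 mm above the table, with a 32 mm steel hub to 64 mm height, four grey nests (60 mm rings, 16 mm tall) at 85 mm from the axis holding the four bottles, and four yellow drive posts between them.
- rotor (a joint): Angle of the carousel's disc (rad), 0 at the start, growing counter-clockwise seen from above; turns freely many turns either way. Disc about 1.3 kg; with bottles about 0.018 kg m2. Bearing drag 0.0014 N m s/rad nominal: left alone its speed falls by a factor e in about 13 s (8 to 18 s).
- hub (a point): Point on the turning axis, 64 mm above the table.
- post0 (a point): Top centre of yellow drive post 0, which turns with the disc: 12 mm diameter, 140 mm from the axis, top 108 mm above the table (74 mm above the disc), midway between two nests. Pushed sideways it drives the disc. Posts 0 to 3 follow each other counter-clockwise at quarter turns.
- post1 (a point): Top centre of yellow drive post 1, which turns with the disc: 12 mm diameter, 140 mm from the axis, top 108 mm above the table (74 mm above the disc), midway between two nests. Pushed sideways it drives the disc. Posts 0 to 3 follow each other counter-clockwise at quarter turns.
- post2 (a point): Top centre of yellow drive post 2, which turns with the disc: 12 mm diameter, 140 mm from the axis, top 108 mm above the table (74 mm above the disc), midway between two nests. Pushed sideways it drives the disc. Posts 0 to 3 follow each other counter-clockwise at quarter turns.
- post3 (a point): Top centre of yellow drive post 3, which turns with the disc: 12 mm diameter, 140 mm from the axis, top 108 mm above the table (74 mm above the disc), midway between two nests. Pushed sideways it drives the disc. Posts 0 to 3 follow each other counter-clockwise at quarter turns.
- blue_bottle: Sample bottle, clear with blue cap: the sample to be read; loose in a nest of the carousel (about 2 mm play), 48 mm diameter, 85 mm tall, cap 40 mm diameter, nominally 110 g. Origin at the centre of its underside, z up; the cap's top is 119 mm above the table.
- orange_bottle: Sample bottle, clear with orange cap; loose in a nest of the carousel (about 2 mm play), 48 mm diameter, 85 mm tall, cap 40 mm diameter, nominally 110 g. Origin at the centre of its underside, z up; the cap's top is 119 mm above the table.
- green_bottle: Sample bottle, amber with green cap; loose in a nest of the carousel (about 2 mm play), 48 mm diameter, 85 mm tall, cap 40 mm diameter, nominally 110 g. Origin at the centre of its underside, z up; the cap's top is 119 mm above the table.
- white_bottle: Sample bottle, amber with white cap; loose in a nest of the carousel (about 2 mm play), 48 mm diameter, 85 mm tall, cap 40 mm diameter, nominally 110 g. Origin at the centre of its underside, z up; the cap's top is 119 mm above the table.
- blue_cap (a point): Centre of the top of the blue cap.
- amber_jar: Amber jar with paper label, 60 mm diameter, 85 mm tall, loose bystander on the bench; origin at the centre of its underside.
- amber_jar2: Amber jar without label, 60 mm diameter, 85 mm tall, loose bystander on the bench; origin at the centre of its underside.
- strip_tube: White strip tube, 42 mm diameter, 120 mm tall, loose bystander on the bench; origin at the centre of its underside.
- big_jar: Large white jar, 110 mm diameter, 160 mm tall, loose bystander on the bench; origin at the centre of its underside.

How it is judged:
On the way, in this order (a step that is already met when the one before it is completed fails the run):
1. the wand is lifted out of its stand in the gripper (contact force between the fingers and wand above 2 N and height (world z) of nose above 0.085 m), for 0.2 s.
2. the carousel coasts untouched faster than 0.4 rad/s while the held wand's nose stays within 20 mm (level) of the blue cap's centre and 2 to 60 mm above it, for 5 s ((velocity of joint rotor above 0.4 rad/s or velocity of joint rotor below -0.4 rad/s) and horizontal distance between nose and blue_cap below 0.02 m and z of nose in the frame of carousel between 0.121 and 0.179 m and angle between wand's own z axis and vertical below 0.35 rad and contact force between the fingers and wand above 1 N and contact force between each of the arm, the fingers, wand and carousel below 0.3 N), for 5 s.
At the end, for the whole second after the job is handed in: the gripper holds the wand upright (within 0.35 rad) and still, its nose at least 190 mm above the table, nothing touches the carousel; all four bottles stand in their nests and the bystanders are within 30 mm of where they were (height (world z) of nose above 0.19 m and contact force between the fingers and wand above 1 N and angle between wand's own z axis and vertical below 0.35 rad and linear speed of wand below 0.05 m/s and contact force between each of the arm, the fingers, wand and carousel below 0.3 N and angle between each of blue_bottle, orange_bottle, green_bottle, white_bottle's own z axis and vertical below 0.15 rad and horizontal distance between each of blue_bottle, orange_bottle, green_bottle, white_bottle and hub below 0.095 m and height (world z) of each of blue_bottle, orange_bottle, green_bottle, white_bottle below 0.042 m and distance of each of amber_jar, amber_jar2, strip_tube, big_jar from where it was at the start of the episode below 0.03 m); the arm keeps its last pose, push and grip.
It fails at once if the carousel turns faster than one turn in 3 s (2.1 rad/s) (velocity of joint rotor above 2.1 rad/s or velocity of joint rotor below -2.1 rad/s).
It fails at once if a bottle is pushed by the wand or the robot (over 1 N) (contact force between any of wand, the arm, the fingers and blue_bottle above 1 N or contact force between any of wand, the arm, the fingers and orange_bottle above 1 N or contact force between any of wand, the arm, the fingers and green_bottle above 1 N or contact force between any of wand, the arm, the fingers and white_bottle above 1 N).
It fails at once if a bottle tips or leaves its nest (not (angle between each of blue_bottle, orange_bottle, green_bottle, white_bottle's own z axis and vertical below 0.3 rad and height (world z) of each of blue_bottle, orange_bottle, green_bottle, white_bottle below 0.055 m)).
It fails at once if a bystander is knocked over or moved over 30 mm (distance of any of amber_jar, amber_jar2, strip_tube, big_jar from where it was at the start of the episode above 0.03 m or angle between any of amber_jar, amber_jar2, strip_tube, big_jar's own z axis and vertical above 0.3 rad).
It also fails if it takes over 58 s, if anything falls off the work surface, if the arm or the gripper's body presses on something with over 40 N, if the wrist force passes 120 N, or if a joint passes its speed limit or range.

## Robot

A 6-joint arm with a two-finger parallel gripper is mounted at the origin on the work surface. World frame = base frame: x ahead of the robot, y to its left, z up, the work surface at z = 0. Lengths are in m, angles in rad, forces in N, time in s.
With the tool pointing down it reaches from about 0.325 to 0.9 m from the base axis. Payload 3.5 kg.
Tool frame: the origin (TCP) lies midway between the tips of the shut fingers; the grasp point (between the pads) lies 19 mm behind it (robot.grasp_offset is the distance from the TCP to the grasp point, in m); z points along the fingers, y is the line along which they close (so a half turn about z gives the same grasp; the last joint's range is limited). The gripper opens to 85 mm and grips with 20 to 120 N. Pads are 22 mm wide; open, the fingers measure 114 mm over their backs; the gripper's body (76 mm by 85 mm) begins 54 mm behind the grasp point. The pads swing forward as they close: fully open they stand 13 mm farther back than shut.
Start: joints at [-1.297, 0.276, -0.026, 1.268, 0, 1.467], TCP at [0.23, -0.581, 0.231] pointing down, gripper open.
Joint ranges: [-3.12, 3.12], [-0.85, 1.88], [-1.08, 1.24], [-1.95, 2.15], [-1.57, 1.53], [-3.14, 3.14]. Speed limits (rad/s): [2.57, 2.57, 3.14, 3.14, 3.14, 3.14].

## Interface

Orientations are given as a unit quaternion [w, x, y, z].
In Python, from plant import robot gives the robot as it stands.
- The arm moves only by the tool move_arm, never from a script. Its argument "motion" is text: rows parted by semicolons, each of 5 numbers parted by spaces: the opening, from -1 (shut) to 1 (fully open), then the shift along the tool's x, y, z as a fraction of full scale, then the turn about the tool's z as a fraction of full scale. In form: gripper x y z spin; .... A call has 1 to 10 rows; each row is the pose to reach, as a shift and turn from the pose commanded when the call began, along the tool's axes at that moment; what a row does not reach only later rows make up. Full scale, the value 1, is 400 mm for a shift and 120 degrees for a turn. A row lasts 1/8 s, in which the tool goes at most 62.5 mm and 10.7 degrees, less where a joint would pass 70% of its speed; a pose out of reach is approached as far as the arm can. A call with a number of a shift or a turn outside -1 to 1 is refused whole. A call with a gripper value outside its range is refused whole. The fingers move at their own pace and stop on an object; "squeeze" is the grip in N (left out, the last holds). Time passes only in rows, so rows that repeat a pose let the fingers close. It gives the time, the measured TCP pose, the force, the opening and the grip force at its end, in the units of the state.
- robot.get_state(): the state, without advancing time (a new reading comes with each control period).
- robot.get_image(name): name is "scene" or "top" or "wrist"; returns the picture (400x640x3 uint8, red, green, blue); there is no depth.
- robot.camera_info(name): a dict with "mtx" (3x3 intrinsics, pixels), "cam_to_world" (4x4, takes a point from camera to world coordinates). Camera axes: x right, y down, z forward; pixel columns grow to the right and rows downward; lengths in m; the calibration is good to about 2 mm. A picture is of the moment at which its call begins: read the wrist's pose just before it. camera_info takes no time and is no camera call; for the wrist camera it gives the pose at the moment of the call.
- robot.close_job(): hands the job in; it is judged then, once.
The state is a dict: "t": time; "joint_pos": joint angles; "dq": joint speeds; "effort": joint torques, N m; "position": TCP position; "ee_rot": TCP orientation; "force": force on the tool from outside, world axes, zero at the start; "ft_torque": the same for the moment, N m; "gripper_width": finger opening in m; "grasp_force": force on a finger pad.
Only numpy, scipy, OpenCV 4.12 (cv2) and the standard library are available. Lean on these libraries where they do the work, as an engineer would, in place of code of your own. Each camera call takes 0.05 s, during which the arm holds its last target. There are 200 camera calls.

## Working session

There is one attempt and no reset: what is moved stays moved. The work goes in short steps, Python scripts to look and compute and a tool call to move; the robot and the scene stay as the last step left them, time stands still between calls to the robot, and variables do not carry over. Pictures are saved under pics/ and viewed, at most 10 in all, crops included, and the job is handed in when it is done.

Besides the shell and the picture viewer there is one more tool, called after "Call:" as name(argument=value, ...), one argument or row to a line, values as JSON. move_arm: Moves the arm, as the interface text tells. Its arguments: {"type":"object","properties":{"motion":{"type":"string"},"squeeze":{"type":"number"}},"required":["motion"]}

```bash
mkdir -p pics
python3 - <<'E'
from plant import robot
import cv2,numpy as np
np.set_printoptions(precision=4,suppress=True)
print(robot.get_state())
for n in("top","scene"):
    im=robot.get_image(n); cv2.imwrite(f"pics/{n}0.png",im[...,::-1]); c=robot.camera_info(n); print(n,c["mtx"],c["cam_to_world"])
E
```

```text
{'t': 0.0, 'joint_pos': array([-1.2974,  0.2771, -0.0278,  1.268 ,  0.    ,  1.4674]), 'dq': array([ 0.0005, -0.0008,  0.0015, -0.0009,  0.0018,  0.0009]), 'effort': array([  0.0017, -44.5506,  29.5204,   0.0165,  -0.    ,  -0.    ]), 'position': array([ 0.2298, -0.5804,  0.2302]), 'ee_rot': array([-0.0011,  0.9823,  0.1873, -0.0001]), 'force': array([-0.1614,  0.8414,  0.1729]), 'ft_torque': array([0.0544, 0.03  , 0.0106]), 'grasp_force': 0.0, 'gripper_width': 0.08500982170780645}
top [[373.4984   0.     316.3771]
 [  0.     373.4984 196.5001]
 [  0.       0.       1.    ]] [[ 0.0021 -0.982   0.189   0.3625]
 [-1.     -0.0007  0.0075 -0.0974]
 [-0.0072 -0.189  -0.9819  1.1783]
 [ 0.      0.      0.      1.    ]]
scene [[436.8517   0.     316.5   ]
 [  0.     436.8517 198.7799]
 [  0.       0.       1.    ]] [[-0.3194  0.7949 -0.5158  1.1223]
 [ 0.9475  0.2748 -0.1633  0.077 ]
 [ 0.0119 -0.5409 -0.841   1.0327]
 [ 0.      0.      0.      1.    ]]
```

View pics/top0.png

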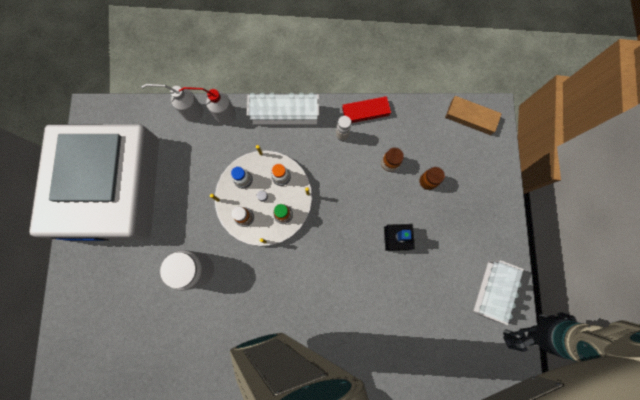

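View pics/scene0.png

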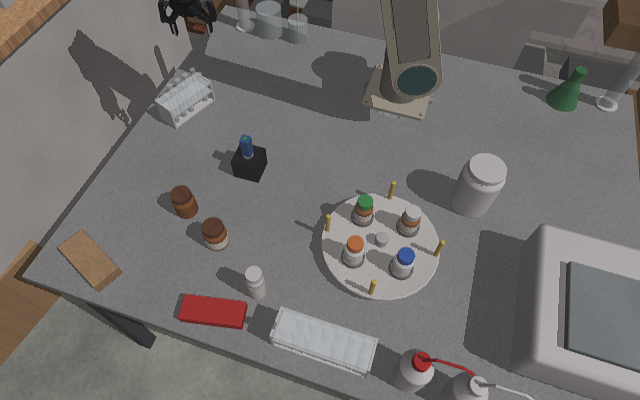

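The top view shows the carousel around (263,196), with its blue cap at (239,174), and the stand at (400,237) with the wand top near (405,235). I'll enlarge those areas.

Run:
```python
import cv2,numpy as np
t=cv2.imread("pics/top0.png");s=cv2.imread("pics/scene0.png")
a=cv2.resize(t[140:250,205:325],(400,367),interpolation=cv2.INTER_CUBIC) 
f=lambda im,u,v,w,h,k:cv2.resize(im[v:v+h,u:u+w],(w*k,h*k),interpolation=cv2.INTER_CUBIC)
A=f(t,205,140,120,110,5) #600x550
cv2.imwrite("pics/c1.png",A)
B=f(t,375,215,50,45,8);C=f(s,225,125,50,65,8)
o=np.zeros((520,800,3),np.uint8);o[:360,:400]=B;o[:520,400:]=C
cv2.imwrite("pics/c2.png",o)
```

```text
(no output)
```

View pics/c1.png

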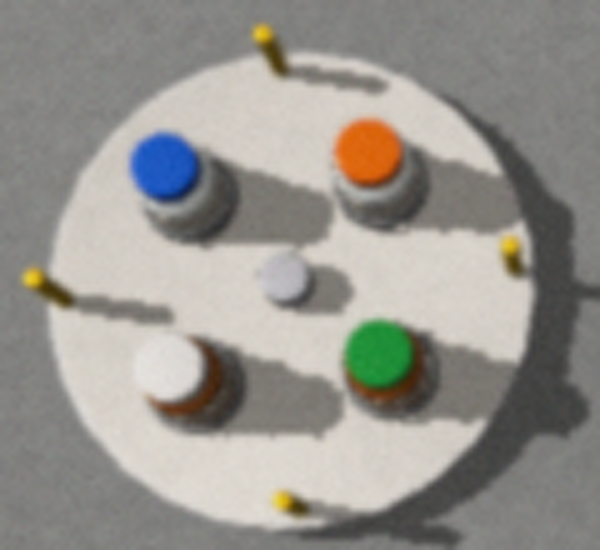

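View pics/c2.png

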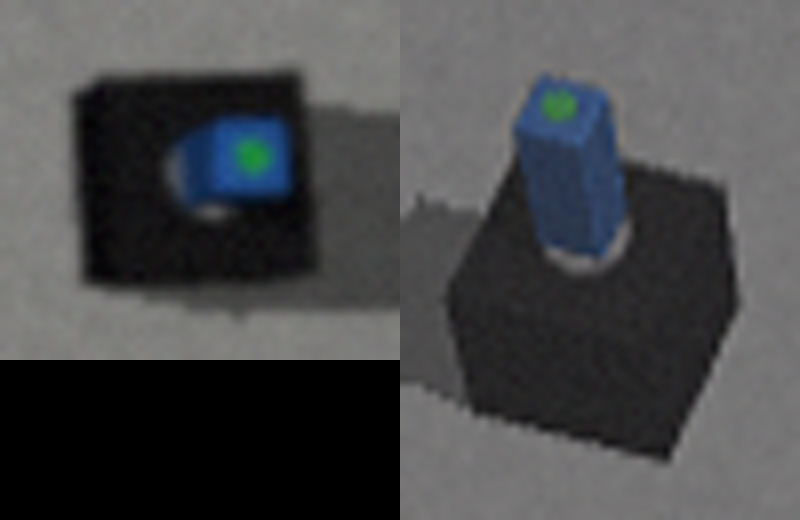

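The crops show these positions in enlarged pixels: blue cap (165,165), orange (368,152), green (381,353), white (171,367), hub (286,278). Post tops are at (263,34), (34,279), (283,501) and (511,245). The wand top's green dot is at (253,156) in the left panel and (159,107) in the right.

```bash
cat > h.py <<'E'
from plant import robot
import numpy as np,cv2
np.set_printoptions(precision=4,suppress=True)
def back(n,px,z,c=None):
    c=c or robot.camera_info(n);K=c["mtx"];T=c["cam_to_world"]
    px=np.atleast_2d(px).astype(float);d=np.c_[px,np.ones(len(px))]@np.linalg.inv(K).T@T[:3,:3].T
    return T[:3,3]+d*((z-T[2,3])/d[:,2])[:,None]
def crop(P,u,v,k): return (np.atleast_2d(P)+.5)/k-.5+[u,v]
def R(q):
    from scipy.spatial.transform import Rotation as r
    return r.from_quat([q[1],q[2],q[3],q[0]]).as_matrix()
E
python3 - <<'E'
from h import *
caps=back("top",crop([(165,165),(368,152),(381,353),(171,367)],205,140,5),.119)[:,:2]
posts=back("top",crop([(263,34),(34,279),(283,501),(511,245)],205,140,5),.108)[:,:2]
hub=back("top",crop([(286,278)],205,140,5),.064)[:,:2]
c=np.r_[caps,posts].mean(0)
print("caps",caps,"posts",posts,"hub",hub,"means",caps.mean(0),posts.mean(0))
for p in (caps,posts):
  d=p-c;print(np.linalg.norm(d,axis=1),np.degrees(np.arctan2(d[:,1],d[:,0])))
w1=back("top",crop([(253,156),(215,120),(290,118),(288,195),(213,195)],375,215,8),.14)[:,:2]
w2=back("scene",crop([(159,107),(143,75),(207,93),(188,138),(116,122)],225,125,8),.14)[:,:2]
for w in(w1,w2):
  print(w[0],w[1:].mean(0),[ (np.linalg.norm(e),np.degrees(np.arctan2(e[1],e[0]))) for e in np.roll(w[1:],-1,0)-w[1:]])
s=robot.get_state();print(R(s["ee_rot"]))
other=back("top",[(343,122),(394,156),(432,173),(181,268)],.12);print(other)
E
```

```text
caps [[0.6375 0.1415]
 [0.6454 0.0227]
 [0.5263 0.0127]
 [0.518  0.133 ]] posts [[ 0.7214  0.0885]
 [ 0.5716  0.2179]
 [ 0.4424  0.0681]
 [ 0.5921 -0.0612]] hub [[0.5809 0.0772]] means [0.5818 0.0775] [0.5818 0.0783]
[0.0845 0.0842 0.0857 0.0843] [  48.8021  -40.9864 -130.4094  139.1635]
[0.14   0.1404 0.1398 0.1395] [   4.3503   94.1944 -175.9868  -85.79  ]
[ 0.4565 -0.3388] [ 0.4561 -0.3382] [(np.float64(0.026049874378039236), np.float64(-88.39092802042127)), (np.float64(0.026727051459529964), np.float64(175.9111453469201)), (np.float64(0.02588558322704046), np.float64(90.08914684386822)), (np.float64(0.02602683307009615), np.float64(-3.8590853840898083))]
[ 0.4549 -0.3392] [ 0.4544 -0.3378] [(np.float64(0.02332606024358056), np.float64(89.43755855479843)), (np.float64(0.020093828462054653), np.float64(5.165608588274106)), (np.float64(0.025296810688161704), np.float64(-86.59410958979171)), (np.float64(0.02174437400622092), np.float64(179.68894138067446))]
[[ 0.9299  0.3679 -0.0005]
 [ 0.3679 -0.9299  0.002 ]
 [ 0.0003 -0.002  -1.    ]]
[[ 0.7938 -0.1688  0.12  ]
 [ 0.6877 -0.3176  0.12  ]
 [ 0.6362 -0.4262  0.12  ]
 [ 0.3627  0.2879  0.12  ]]
```

The geometry is consistent: axis (0.5815, 0.078), radii 84–86 mm and 140 mm, wand at (0.4557, -0.3386), grip square to the world axes. I'll use tool yaw 90°, which keeps joint 6 mid-range. Next is moving above the wand.

Call:
move_arm(
  motion="1 0.7475 -0.3555 0 -0.57; 1 0.7475 -0.3555 0 -0.57; 1 0.7475 -0.3555 0 -0.57; 1 0.7475 -0.3555 0 -0.57; 1 0.7475 -0.3555 0 -0.57; 1 0.7475 -0.3555 0 -0.57; 1 0.7475 -0.3555 0 -0.57; 1 0.7475 -0.3555 0 -0.57; 1 0.7475 -0.3555 0 -0.57",
  squeeze=60,
)

```text
t: 1.23
position: [0.4553, -0.339, 0.231]
ee_rot: [-0.0, 0.708, 0.707, -0.0]
force: [0.2, 0.5, 0.5]
gripper_width: 0.0855
grasp_force: 0.0
```

Run:
```python
from h import *
s=robot.get_state();print(s["position"],R(s["ee_rot"]),s["joint_pos"])
cv2.imwrite("pics/w1.png",robot.get_image("wrist")[...,::-1])
```

```text
[ 0.4553 -0.339   0.231 ] [[ 0.0017  1.     -0.0005]
 [ 1.     -0.0017  0.0004]
 [ 0.0004 -0.0005 -1.    ]] [-0.7538  0.1758 -0.1539  1.2417 -0.      0.8186]
```

View pics/w1.png

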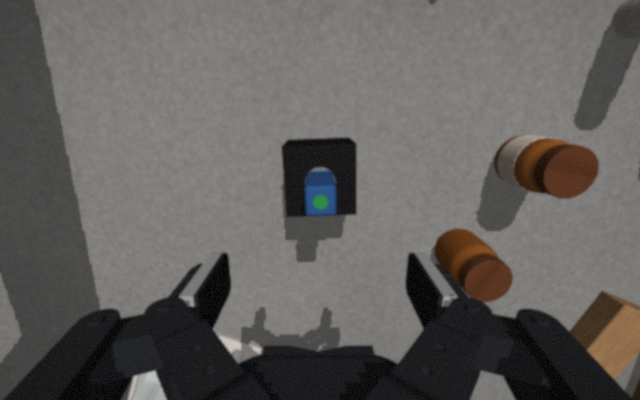

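The wand top is at (320,202), centred between the fingers and square to them, so I'll descend and grip.

Call:
move_arm(
  motion="1 0 0 0.14 0; 1 0 0 0.25 0; 1 0 0 0.3425 0; 1 0 0 0.3425 0; -1 0 0 0.3425 0; -1 0 0 0.3425 0; -1 0 0 0.3425 0; -1 0 0 0.3425 0; -1 0 0 0.3425 0; -1 0 0 0.3425 0",
  squeeze=60,
)

```text
t: 2.52
position: [0.4566, -0.3397, 0.0959]
ee_rot: [0.001, 0.707, 0.707, 0.0]
force: [-0.7, -0.1, 6.1]
gripper_width: 0.0254
grasp_force: 58.9
```

Call:
move_arm(
  motion="-1 0 0 -0.08 0; -1 0 0 -0.18 0; -1 0 0 -0.28 0; -1 0 0 -0.35 0; -1 0 0 -0.35 0; -1 0 0 -0.35 0; -1 0 0 -0.35 0",
)

```text
t: 3.4
position: [0.4546, -0.3379, 0.232]
ee_rot: [-0.002, 0.707, 0.707, -0.0]
force: [-0.4, -0.5, -1.7]
gripper_width: 0.0254
grasp_force: 61.1
```

Run:
```python
from h import *
s=robot.get_state();print(s)
im=np.hstack([robot.get_image("wrist")[100:400,170:470],robot.get_image("scene")[0:300,100:400]])
cv2.imwrite("pics/w2.png",im[...,::-1])
```

```text
{'t': 3.4, 'joint_pos': array([-0.7533,  0.1755, -0.1521,  1.2472,  0.    ,  0.8177]), 'dq': array([-0.0008,  0.0001,  0.0066,  0.0004,  0.0004, -0.0004]), 'effort': array([  0.0091, -40.246 ,  30.364 ,   0.0101,   0.003 ,   0.    ]), 'position': array([ 0.4546, -0.3379,  0.232 ]), 'ee_rot': array([-0.002 ,  0.7072,  0.707 , -0.0001]), 'force': array([-0.4157, -0.5018, -1.7361]), 'ft_torque': array([0.0253, 0.0292, 0.0272]), 'grasp_force': 61.14105463027954, 'gripper_width': 0.025385990353181877}
```

View pics/w2.png

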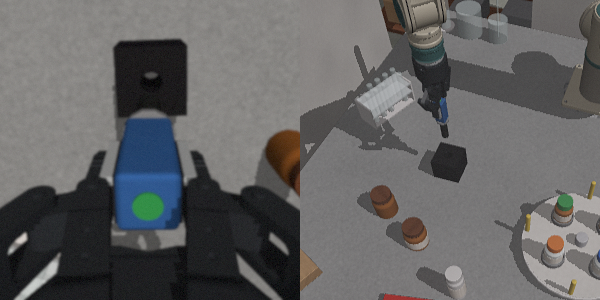

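The wand is out of the stand and upright. I'll start the transit and stop mid-motion, to learn the speed profile within a row.

Call:
move_arm(
  motion="-1 0.05 0.019 0 0; -1 0.12 0.045 0 0; -1 0.19 0.071 0 0; -1 0.26 0.097 0 0",
)

```text
t: 4.0
position: [0.4947, -0.2328, 0.234]
ee_rot: [-0.0, 0.707, 0.707, 0.0]
force: [0.6, -1.1, -0.9]
gripper_width: 0.0255
grasp_force: 61.1
```

Run:
```python
from h import *
def st():
  s=robot.get_state();print(s["t"],s["position"],s["dq"])
st();robot.get_image("wrist");st();robot.get_image("wrist");st()
```

```text
4.0 [ 0.4947 -0.2328  0.234 ] [ 0.4292 -0.0467 -0.0526 -0.0093 -0.0005  0.4217]
4.05 [ 0.4954 -0.2295  0.234 ] [-0.0363  0.0035  0.005   0.003  -0.038  -0.0786]
4.1 [ 0.4949 -0.2314  0.234 ] [-0.0407  0.0069  0.009  -0.0113 -0.0409 -0.0304]
```

Rows run at constant speed with little lag. Next, go to the push start: 13° behind post 3, nose at z=0.07.

Call:
move_arm(
  motion="-1 0.12 0.045 0 0; -1 0.24 0.09 0 0; -1 0.36 0.135 0 0; -1 0.432 0.162 0 0; -1 0.432 0.162 0.1 0; -1 0.432 0.162 0.17 0; -1 0.432 0.162 0.195 0; -1 0.432 0.162 0.195 0",
)

```text
t: 5.1
position: [0.5589, -0.0621, 0.1559]
ee_rot: [-0.001, 0.707, 0.707, -0.0]
force: [-0.1, 0.6, -1.8]
gripper_width: 0.0255
grasp_force: 61.1
```

```bash
cat > m.py <<'E'
from h import *
C=np.array([.5815,.078]);OFF={"blue":48.8,"orange":-41.0,"green":-130.4,"white":139.2}
HSV={"blue":((105,150,70),(125,255,255)),"orange":((5,190,120),(16,255,255)),"green":((50,120,50),(75,255,255))}
def angle():
    """disc angle estimates (deg) from caps and posts in both cameras; returns (t, median, list)"""
    out=[];ts=[]
    for n in("top","scene"):
        t=robot.get_state()["t"];im=cv2.cvtColor(robot.get_image(n),cv2.COLOR_RGB2HSV);ts.append(t)
        for k,(lo,hi) in HSV.items():
            N,_,st,ce=cv2.connectedComponentsWithStats(cv2.inRange(im,lo,hi))
            for i in range(1,N):
                p=back(n,ce[i],.119)[0,:2]-C;r=np.hypot(*p)
                if st[i,4]>60 and abs(r-.085)<.008:
                    a=(np.degrees(np.arctan2(p[1],p[0]))-OFF[k])%360
                    out.append((n,k,round(float(t),3),round(float(a),1),int(st[i,4]),round(float(r),4)))
    return out
E
python3 - <<'E'
from m import *
s=robot.get_state();print(s["t"],s["position"],s["force"])
for o in angle():print(o)
C0=C
for k in range(4):
    f=[-97,-94,-90.5,-86,-80.5,-74,-66.5,-58.5,-50,-41.5]
p=lambda a:C+.142*np.array([np.cos(np.radians(a)),np.sin(np.radians(a))])
for a in f:
    d=(p(a)-p(-99))/.4;print(a,round(d[1],3),round(d[0],3))
E
```

```text
5.1 [ 0.5589 -0.0621  0.1559] [-0.0949  0.5939 -1.8361]
('top', 'blue', 5.1, 0.3, 128, 0.0838)
-97 -0.002 0.012
-94 -0.004 0.031
-90.5 -0.004 0.052
-86 -0.004 0.08
-80.5 0.0 0.114
-74 0.009 0.153
-66.5 0.025 0.197
-58.5 0.048 0.241
-50 0.079 0.284
-41.5 0.115 0.321
```

Run:
```python
from m import *
pts={"blue":(.6375,.1415),"orange":(.6454,.0227),"green":(.5263,.0127),"white":(.518,.133)}
ims=[]
for n in("top","scene"):
    c=robot.camera_info(n);T=np.linalg.inv(c["cam_to_world"]);im=robot.get_image(n);h=cv2.cvtColor(im,cv2.COLOR_RGB2HSV)
    for k,p in pts.items():
        q=c["mtx"]@(T[:3]@np.array([*p,.119,1]));u,v=np.round(q[:2]/q[2]).astype(int)
        print(n,k,u,v,h[v-2:v+3,u-2:u+3].reshape(-1,3).min(0),h[v-2:v+3,u-2:u+3].reshape(-1,3).max(0))
    x=200 if n=="top" else 290; y=120 if n=="top" else 170
    ims.append(cv2.resize(im[y:y+140,x:x+160],(400,350)))
cv2.imwrite("pics/d.png",np.hstack(ims)[...,::-1])
```

```text
top blue 238 173 [109 213 193] [110 225 200]
top orange 278 170 [ 19  51 160] [ 23  59 168]
top green 281 210 [ 18  51 156] [ 22  59 162]
top white 239 213 [  8   7 203] [ 21  21 228]
scene blue 405 254 [110 143 149] [111 154 154]
scene orange 355 242 [ 11 150 171] [ 12 161 174]
scene green 364 200 [ 65 113 124] [ 67 123 128]
scene white 412 211 [  0   4 172] [174   7 175]
```

View pics/d.png

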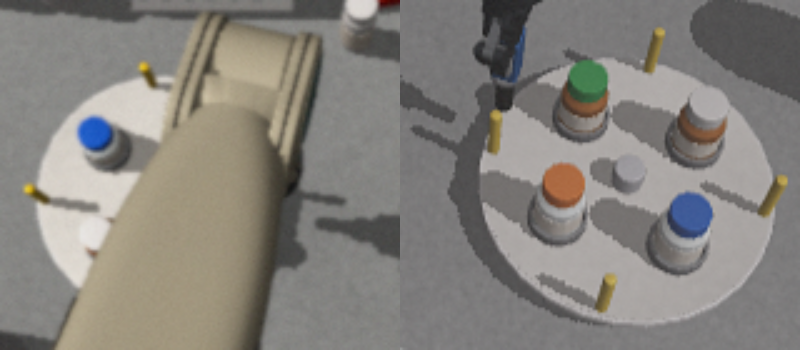

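The scene view shows all the caps clearly, with the wand just behind post 3; the top view is blocked by the arm. I'll use the scene camera only and relax the thresholds.

```bash
sed -i 's/(105,150,70)/(105,110,70)/;s/(5,190,120)/(8,125,140)/;s/(16,255/(15,255/;s/(50,120,50)/(55,90,80)/;s/in("top","scene"):/in("scene",):/;s/abs(r-.085)<.008/abs(r-.085)<.009/' m.py
python3 - <<'E'
from m import *
for o in angle():print(o)
E
```

```text
('scene', 'blue', 5.3, 359.0, 226, 0.089)
('scene', 'orange', 5.3, 2.4, 196, 0.085)
('scene', 'green', 5.3, 0.5, 187, 0.08)
```

```bash
sed -i 's/\[0,:2\]-C;/[0,:2]-C-[.0045,.0005];/' m.py
python3 - <<'E'
from m import *
for o in angle():print(o)
E
```

```text
('scene', 'blue', 5.35, 1.2, 224, 0.0856)
('scene', 'orange', 5.35, 0.1, 195, 0.0818)
('scene', 'green', 5.35, 358.4, 186, 0.0834)
```

Call:
move_arm(
  motion="-1 -0.002 0.012 0 0; -1 -0.004 0.031 0 0; -1 -0.004 0.052 0 0; -1 -0.004 0.08 0 0; -1 0 0.114 0 0; -1 0.009 0.153 0 0; -1 0.025 0.197 0 0; -1 0.048 0.241 0 0; -1 0.079 0.284 0 0; -1 0.115 0.321 0 0",
)

```text
t: 6.65
position: [0.6892, -0.0155, 0.1561]
ee_rot: [0.0, 0.707, 0.707, 0.0]
force: [0.8, -0.2, -2.0]
gripper_width: 0.0254
grasp_force: 61.1
```

Call:
move_arm(
  motion="-1 -0.015 0.015 -0.125 0; -1 -0.01 0.01 -0.2 0",
)

```text
t: 6.9
position: [0.6937, -0.0198, 0.2382]
ee_rot: [0.001, 0.707, 0.707, 0.001]
force: [0.2, -0.4, -1.7]
gripper_width: 0.0252
grasp_force: 61.2
```

Run:
```python
from m import *
for o in angle():print(o)
```

```text
('scene', 'blue', 6.9, 68.0, 202, 0.0858)
('scene', 'orange', 6.9, 70.2, 200, 0.0837)
('scene', 'green', 6.9, 68.7, 209, 0.0828)
```

Call:
move_arm(
  motion="-1 0.04 -0.08 0 0; -1 0.09 -0.19 0 0; -1 0.14 -0.3 0 0; -1 0.19 -0.4 0 0",
)

```text
t: 7.45
position: [0.5302, 0.0569, 0.2357]
ee_rot: [-0.0, 0.707, 0.707, -0.0]
force: [-0.1, -0.0, -1.6]
gripper_width: 0.0251
grasp_force: 61.2
```

Run:
```python
from m import *
for o in angle():print(o)
s=robot.get_state();print(s["t"],s["position"])
```

```text
('scene', 'blue', 7.45, 104.6, 207, 0.0845)
('scene', 'orange', 7.45, 107.7, 191, 0.0853)
('scene', 'green', 7.45, 106.0, 215, 0.0836)
7.5 [0.5237 0.0591 0.235 ]
```

The disc is coasting at about 1.18 rad/s. Now a small planner for the tracking waypoints.

```bash
cat > plan.py <<'E'
import sys,json
from m import *
from scipy.optimize import least_squares
cmd=np.array([float(v) for v in sys.argv[1:3]]);L=json.load(open("log.json"))
t0=L[0][0]
f=lambda p,t:p[0]+p[1]*p[2]*(1-np.exp(-(t-t0)/p[2]))
if len(sys.argv)>3:
    o=angle();print(o);a=[x[3] for x in o if x[1]!="blue" or x[4]>190]
    if a:
        p=L[-1];g=p[1]+66*(p[0]<7.5 and 0)
        pr=f(json.load(open("fit.json")),o[0][2])
        L.append([o[0][2],float(pr+np.median([(v-pr+180)%360-180 for v in a]))]);json.dump(L,open("log.json","w"))
A=np.array(L)
r=least_squares(lambda p:np.r_[f(p,A[:,0])-A[:,1],(p[2]-13)/3],[A[0,1],67,13]).x
json.dump(list(r),open("fit.json","w"))
s=robot.get_state();t=s["t"];P=lambda t:C+.085*np.array([np.cos(np.radians(48.8+f(r,t))),np.sin(np.radians(48.8+f(r,t)))])
print("fit",r,"res",f(r,A[:,0])-A[:,1],"omega",np.radians(r[1]*np.exp(-(t-t0)/r[2])),"t",t,"pos",s["position"],"err mm",1e3*np.linalg.norm(s["position"][:2]-P(t)))
for i in range(1,11):
    d=np.round((P(t+.125*i)-cmd)/.4,3);print(d[1],d[0],end="; ")
print("\nnext cmd",cmd+d*.4)
E
echo '[[6.9,69.0],[7.45,106.1]]'>log.json; python3 plan.py .5317 .056
```

```text
fit [69.     68.8915 13.    ] res [0. 0.] omega 1.1481505444414206 t 7.5 pos [0.5237 0.0591 0.235 ] err mm 54.66324040281698
0.105 -0.082; 0.075 -0.087; 0.046 -0.088; 0.016 -0.084; -0.012 -0.077; -0.039 -0.066; -0.063 -0.052; -0.086 -0.035; -0.106 -0.015; -0.122 0.008; 
next cmd [0.5349 0.0072]
```

Call:
move_arm(
  motion="-1 0.105 -0.082 0 0; -1 0.075 -0.087 0 0; -1 0.046 -0.088 0 0; -1 0.016 -0.084 0 0; -1 -0.012 -0.077 0 0; -1 -0.039 -0.066 0 0; -1 -0.063 -0.052 0 0; -1 -0.086 -0.035 0 0; -1 -0.106 -0.015 0 0; -1 -0.122 0.008 0 0",
)

```text
t: 8.75
position: [0.5356, 0.0066, 0.2363]
ee_rot: [0.0, 0.707, 0.707, 0.0]
force: [0.4, 0.6, -1.3]
gripper_width: 0.0256
grasp_force: 61.3
```

```bash
python3 plan.py .5349 .0072 m
```

```text
[('scene', 'blue', 8.75, 187.4, 205, 0.0822), ('scene', 'orange', 8.75, 187.1, 163, 0.0886), ('scene', 'green', 8.75, 187.5, 208, 0.086)]
fit [69.0487 68.6793 12.9108] res [ 0.0487 -0.0709  0.0221] omega 1.0346447693423482 t 8.8 pos [0.5371 0.0059 0.2363] err mm 1.257663130536312
-0.018 0.032; -0.027 0.057; -0.033 0.084; -0.035 0.11; -0.035 0.136; -0.031 0.162; -0.024 0.187; -0.014 0.21; -0.001 0.232; 0.014 0.253; 
next cmd [0.6361 0.0128]
```

Tracking is within about 1 mm.

Call:
move_arm(
  motion="-1 -0.018 0.032 0 0; -1 -0.027 0.057 0 0; -1 -0.033 0.084 0 0; -1 -0.035 0.11 0 0; -1 -0.035 0.136 0 0; -1 -0.031 0.162 0 0; -1 -0.024 0.187 0 0; -1 -0.014 0.21 0 0; -1 -0.001 0.232 0 0; -1 0.014 0.253 0 0",
)

```text
t: 10.05
position: [0.6367, 0.0131, 0.2363]
ee_rot: [-0.0, 0.707, 0.707, 0.0]
force: [0.3, -0.4, -1.0]
gripper_width: 0.0251
grasp_force: 61.2
```

```bash
python3 plan.py .6361 .0128 m
```

```text
[('scene', 'blue', 10.05, 262.2, 215, 0.0846), ('scene', 'orange', 10.05, 256.0, 129, 0.0832), ('scene', 'green', 10.05, 259.2, 189, 0.0867)]
fit [69.0845 69.0067 11.5781] res [ 0.0845  0.0508 -0.3301  0.1948] omega 0.9135592352805778 t 10.1 pos [0.6378 0.0138 0.2363] err mm 0.7248102110368332
0.019 0.02; 0.037 0.035; 0.057 0.048; 0.078 0.058; 0.1 0.066; 0.122 0.072; 0.144 0.075; 0.167 0.076; 0.189 0.074; 0.21 0.071; 
next cmd [0.6645 0.0968]
```

Call:
move_arm(
  motion="-1 0.019 0.02 0 0; -1 0.037 0.035 0 0; -1 0.057 0.048 0 0; -1 0.078 0.058 0 0; -1 0.1 0.066 0 0; -1 0.122 0.072 0 0; -1 0.144 0.075 0 0; -1 0.167 0.076 0 0; -1 0.189 0.074 0 0; -1 0.21 0.071 0 0",
)

```text
t: 11.35
position: [0.6644, 0.0972, 0.2363]
ee_rot: [-0.0, 0.707, 0.707, -0.0]
force: [-0.2, -0.7, -1.6]
gripper_width: 0.0253
grasp_force: 61.2
```

```bash
python3 plan.py .6645 .0968 m
python3 - <<'E'
from h import *
cv2.imwrite("pics/tr.png",robot.get_image("scene")[100:350,250:550,::-1])
E
```

```text
[('scene', 'blue', 11.35, 327.7, 220, 0.0865), ('scene', 'orange', 11.35, 325.4, 176, 0.0816), ('scene', 'green', 11.35, 330.7, 79, 0.0846)]
fit [69.2759 67.8683 13.7251] res [ 0.2759 -0.2346 -0.662   1.1022 -0.4816] omega 0.8534011952927613 t 11.4 pos [0.6641 0.0983 0.2363] err mm 6.947736923886956
0.041 -0.014; 0.061 -0.025; 0.08 -0.037; 0.096 -0.051; 0.112 -0.066; 0.125 -0.083; 0.137 -0.101; 0.147 -0.12; 0.154 -0.139; 0.16 -0.159; 
next cmd [0.6009 0.1608]
```

View pics/tr.png

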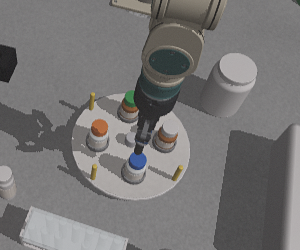

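The picture shows the wand nose right over the blue cap at (137,158). I'll continue tracking.

Call:
move_arm(
  motion="-1 0.048 -0.018 0 0; -1 0.068 -0.03 0 0; -1 0.086 -0.042 0 0; -1 0.102 -0.056 0 0; -1 0.117 -0.072 0 0; -1 0.13 -0.09 0 0; -1 0.141 -0.108 0 0; -1 0.15 -0.127 0 0; -1 0.157 -0.147 0 0; -1 0.163 -0.167 0 0",
)

```text
t: 12.7
position: [0.5972, 0.1619, 0.2363]
ee_rot: [0.0, 0.707, 0.707, -0.0]
force: [-0.4, 0.1, -1.1]
gripper_width: 0.0252
grasp_force: 61.2
```

```bash
python3 plan.py .5977 .162 m
```

```text
[('scene', 'blue', 12.7, 29.1, 221, 0.0862), ('scene', 'orange', 12.7, 29.9, 204, 0.0822), ('scene', 'green', 12.7, 26.3, 135, 0.0843)]
fit [69.1796 68.2049 13.2039] res [ 0.1796 -0.1782 -0.4821  1.1195 -0.8614  0.2227] omega 0.7643242202791051 t 12.75 pos [0.596  0.1623 0.2364] err mm 0.5231161397794527
0.002 -0.025; 0.002 -0.045; 0.001 -0.065; -0.002 -0.084; -0.007 -0.103; -0.013 -0.121; -0.021 -0.138; -0.031 -0.155; -0.042 -0.17; -0.053 -0.184; 
next cmd [0.5241 0.1408]
```

Call:
move_arm(
  motion="-1 0.002 -0.025 0 0; -1 0.002 -0.045 0 0; -1 0.001 -0.065 0 0; -1 -0.002 -0.084 0 0; -1 -0.007 -0.103 0 0; -1 -0.013 -0.121 0 0; -1 -0.021 -0.138 0 0; -1 -0.031 -0.155 0 0; -1 -0.042 -0.17 0 0; -1 -0.053 -0.184 0 0",
)

```text
t: 14.0
position: [0.5238, 0.1403, 0.2363]
ee_rot: [0.0, 0.707, 0.707, 0.0]
force: [0.1, 0.3, -2.1]
gripper_width: 0.0252
grasp_force: 61.1
```

```bash
python3 plan.py .5241 .1408 m
```

```text
[('scene', 'blue', 14.0, 82.2, 210, 0.0848), ('scene', 'orange', 14.0, 85.0, 202, 0.084), ('scene', 'green', 14.0, 83.0, 207, 0.0831)]
fit [69.1083 68.3847 12.9954] res [ 0.1083 -0.165  -0.3725  1.2003 -0.9115 -0.0506  0.191 ] omega 0.6884781930321378 t 14.05 pos [0.523  0.1399 0.2363] err mm 0.851161651079351
-0.017 -0.017; -0.031 -0.028; -0.046 -0.038; -0.062 -0.046; -0.078 -0.054; -0.094 -0.059; -0.11 -0.064; -0.127 -0.067; -0.144 -0.069; -0.161 -0.069; 
next cmd [0.4965 0.0764]
```

Tracked for over 6 s with errors below 8 mm. Now raise and hold.

Call:
move_arm(
  motion="-1 -0.01 -0.01 -0.05 0; -1 -0.01 -0.01 -0.12 0; -1 -0.01 -0.01 -0.18 0; -1 -0.01 -0.01 -0.21 0; -1 -0.01 -0.01 -0.21 0; -1 -0.01 -0.01 -0.21 0; -1 -0.01 -0.01 -0.21 0; -1 -0.01 -0.01 -0.21 0; -1 -0.01 -0.01 -0.21 0",
)

```text
t: 15.18
position: [0.52, 0.1367, 0.3199]
ee_rot: [-0.0, 0.707, 0.707, -0.0]
force: [-0.9, 0.4, -0.8]
gripper_width: 0.0251
grasp_force: 61.1
```

Run:
```python
from m import *
s=robot.get_state();print(s["t"],s["position"],s["dq"],s["grasp_force"])
cv2.imwrite("pics/end.png",robot.get_image("scene")[...,::-1])
```

```text
15.175 [0.52   0.1367 0.3199] [ 0.0006 -0.0022  0.0045  0.0001 -0.0013 -0.0012] 61.13317251205444
```

View pics/end.png

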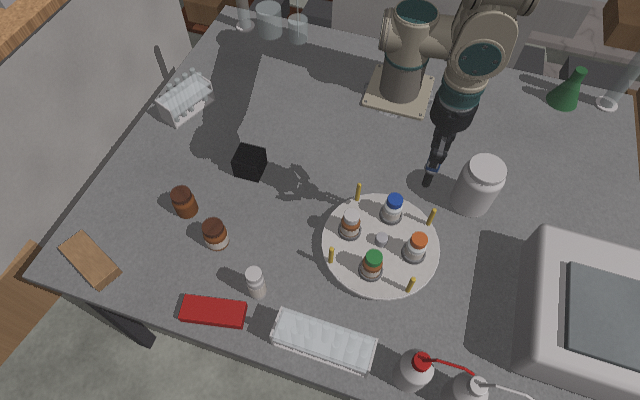

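The wand is held upright and still, with its tip at (427,183). All the bottles are standing in their nests and the bystanders have not moved.

```bash
python3 -c "
from plant import robot
print(robot.close_job())"
```

```text
the job is handed in; nothing more can be done
None
```

I handed the job in at about 15 s on the robot clock, but no verdict was returned: the wand's nose followed the blue cap for about 6 s within an estimated 8 mm while the carousel coasted from about 1.15 to 0.69 rad/s, and the gripper finished holding the wand still with its nose about 23 cm above the table.

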